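# Hold the sherd press in the mending drawer

## Robot

A 6-joint arm with a two-finger parallel gripper is mounted at the origin on the work surface. World frame = base frame: x ahead of the robot, y to its left, z up, the work surface at z = 0. Lengths are in m, angles in degrees, forces in N, time in s.
With the tool pointing down it reaches from about 0.25 to 0.775 m from the base axis. Payload 4 kg.
Tool frame: the origin (TCP) lies on the centre line of the jaws, within the pads' length; the fingertips stand 14 mm ahead of it and the grasp point (between the pads) lies 5 mm behind it; x points along the fingers, z is the direction in which the jaws open and shut, and the axes are right-handed (so a half turn about x gives the same grasp; the last joint's range is limited). The gripper opens to 94 mm and grips with 3 to 60 N. Pads are 16 mm wide; open, the fingers measure 119 mm over their backs; the gripper's body (75 mm by 177 mm) begins 78 mm behind the grasp point.
Start: joints at [-78.214, 4.996, 78.535, -0, 96.463, -5.907], TCP at [0.167, -0.524, 0.22] pointing down, gripper open.
Joint ranges: [-177.83, 177.83], [-43.37, 116.18], [15.69, 146.23], [-61.86, 241.86], [9.47, 152.12], [-147.06, 147.06]. Speed limits (degrees/s): [159.86, 159.86, 180, 180, 180, 180].

## Interface

Orientations are given as [roll, pitch, yaw] about the fixed x, y, z axes, in that order (R = Rz(yaw) Ry(pitch) Rx(roll)).
In Python, from cell import bot gives the robot as it stands.
- The arm moves only by the tool move_arm, never from a script. Its argument "rows" is one flat list of numbers, 7 for each row, row after row: the shift along the tool's x, y, z in m, then the turn, a rotation vector about the tool's x, y, z in degrees, then the finger opening in m, from 0 to 0.094. In form: [x, y, z, rx, ry, rz, gripper, x, y, z, rx, ry, rz, gripper, ...]. A call has exactly 10 rows; each row shifts and turns the pose as measured when the row begins, along the tool's axes as they then stand; what a row does not reach is not made up. A row lasts 1/10 s, in which the tool goes at most 50 mm and 8.59 degrees, less where a joint would pass 70% of its speed; a pose out of reach is approached as far as the arm can. A call is refused whole if a number of a shift passes 0.05 or a number of a turn 8.59, either way. A call with a gripper value outside its range is refused whole. The fingers move at their own pace and stop on an object; the grip force is fixed at half the most. Time passes only in rows, so rows that do not move let the fingers close, or fill a call up. It gives the time, the measured TCP pose, the force and the opening at its end, in the units of the state.
- bot.sense(): the state, without advancing time (a new reading comes with each control period).
- bot.snapshot(name): name is "scene" or "top" or "wrist"; returns the picture (384x512x3 uint8, blue, green, red); there is no depth.
- bot.get_calibration(name): a dict with "camera_matrix" (3x3 intrinsics, pixels), "R" (3x3) and "t" (3): a world point X has camera coordinates R X + t; the wrist camera has in their place "hand_eye" (4x4, takes a point from camera to tool coordinates, whose origin is the TCP and whose axes are the tool frame's). Camera axes: x right, y down, z forward; pixel columns grow to the right and rows downward; lengths in m; the calibration is good to about 2 mm. A picture is of the moment at which its call begins: read the wrist's pose just before it. get_calibration takes no time and is no camera call.
- bot.sign_off(): hands the job in, once; it reports no verdict.
The state is a dict: "t": time; "q": joint angles; "qd": joint speeds; "tau": joint torques, N m; "ee_pos": TCP position; "eef_rot": TCP orientation; "contact_force": force on the tool from outside, world axes, zero at the start; "torque": the same for the moment, N m; "opening": finger opening in m.
Only numpy, scipy, OpenCV 4.12 (cv2) and the standard library are available. Lean on these libraries where they do the work, as an engineer would, in place of code of your own. Each camera call takes 0.05 s, during which the arm holds its last target. There are 200 camera calls.

## Task

Pull the drawer of the small wooden mending cabinet out to its stop, then push the black knob of the sherd press in it down halfway, so that the green half of its stem has gone in and the red half still shows, and finish holding it there while the glue takes. Do not push the knob right down, which would crack the glued sherd, keep the drawer fully out, and leave the finds tray, the jar and the glue bottle where they are.

Things in the scene. Friction and masses are not known exactly. Their poses are not given: they have to be found in the camera images.
- cabinet: Low wooden cabinet fixed to the table, 260 deep (x) x 260 wide (y) x 150 mm high, with one drawer in its upper part. Origin: centre of its underside. Its x axis runs from the drawer front to the back, so the drawer opens along its -x; y along its width, z up. The closed drawer front is at x = -130 mm; the cabinet's top overhangs the press while the drawer is shut.
- drawer (a joint): Travel of the drawer in m: 0 shut, 0.150 at its stop fully out (towards the cabinet's -x). It may start slightly ajar. It slides with about 2.5 N of friction and stays where it is left. Its front panel is 15 mm thick and its top edge is 136 mm above the table; the drawer's side walls reach 100 mm above the table.
- drawer_handle (a point): Middle of the drawer's steel bar handle, a level round bar about 120 mm long along the cabinet's y, 12 mm thick, 115 mm above the table; its centre line stands 45 mm in front of the drawer front. It can be pinched from above, one finger in the 39 mm gap between bar and front; fingers opened wide would push on the front. Moves with the drawer. Axes as the cabinet's.
- knob_top (a point): Centre of the flat top of the press's round black knob (38 mm across, 11 mm thick). At rest it is 127.5 mm above the table, and it goes straight down as the knob is pressed. The knob stands on the drawer's centre line, 110 mm behind the handle bar (away from the robot); with the drawer at its stop it is 85 mm in front of the cabinet's front, clear of its top. Axes as the cabinet's.
- plunger (a joint): Downward travel of the knob in m: 0 at rest (springs back up when let go), 0.010 halfway, 0.020 right down. The spring takes about 3 N to start, 7 N halfway and 11 N right down. The 12 mm thick stem between knob and the metal bridge shows 20 mm at rest: lower 10 mm green, upper 10 mm red; it sinks into the bridge as the knob goes down.
- knob_cap: The black knob itself, as a body (38 mm across, 11 mm thick); origin at the centre of its underside, z up. 116.5 mm above the table at rest.
- finds_tray: Bystander: small open cardboard tray of sherds, 110 x 85 x 30 mm, on the table to one side of the cabinet. Origin: centre of its underside.
- sample_jar: Bystander: amber jar with a white cap, 50 mm across, 75 mm high, on the table to one side of the cabinet. Origin: centre of its underside.
- glue_bottle: Bystander: white glue bottle with an orange cap, 40 mm across, 110 mm high, standing on the table to the right (the cabinet's -y side) of the space into which the drawer opens. Origin: centre of its underside.

How it is judged:
By the outcome, as a careful person would: the job done as asked, in the order asked, and still so for the second after the job is handed in, while the arm keeps its last pose, push and grip.
It also fails if it takes over 42 s, if anything falls off the work surface, if the arm or the gripper's body presses on something with over 40 N, if the wrist force passes 120 N, or if a joint passes its speed limit or range.

## Working session

There is one attempt and no reset: what is moved stays moved. The work goes in short steps, Python scripts to look and compute and a tool call to move; the robot and the scene stay as the last step left them, time stands still between calls to the robot, and variables do not carry over. Pictures are saved under pics/ and viewed, on a budget of 10 in all, crops included, one or two more only if the job needs it, and the job is handed in when it is done.

Besides the shell and the picture viewer there is one more tool, called after "Request:" by a JSON object that holds its "method" and its "body". move_arm: Moves the arm, as the interface text tells. Its arguments: {"type":"object","properties":{"rows":{"type":"array"}},"required":["rows"]}

```bash
mkdir -p pics; python3 - <<'E'
from cell import bot
import cv2,numpy as np
s=bot.sense();print(s)
for n in ("scene","top"):
    im=bot.snapshot(n);cv2.imwrite(f"pics/{n}0.png",im)
    c=bot.get_calibration(n);print(n,c)
print(bot.get_calibration("wrist"))
E
```

```text
{'t': 0.0, 'q': array([-7.82134739e+01,  5.03781205e+00,  7.86258369e+01, -2.36610190e-03,
        9.64649702e+01, -5.90606132e+00]), 'qd': array([ 0.04879789, -0.03045104, -0.02496286,  0.06436581, -0.00527549,
        0.06220772]), 'tau': array([ 4.06163617e-04, -3.40178096e+01, -3.02431655e+01,  7.17579131e-02,
        3.27390363e-02, -1.62616439e-04]), 'ee_pos': array([ 0.16703111, -0.52345093,  0.21830689]), 'eef_rot': array([175.14140836,  89.87135942, 102.83373196]), 'contact_force': array([-0.5027081 ,  1.07687251,  0.0568093 ]), 'torque': array([ 0.05794476, -0.04851032,  0.01807091]), 'opening': 0.09381972668273998}
scene {'camera_matrix': array([[371.47465001,   0.        , 250.61425611],
       [  0.        , 371.47465001, 187.07005318],
       [  0.        ,   0.        ,   1.        ]]), 'R': array([[-0.05014561,  0.99870844,  0.00817752],
       [ 0.59725065,  0.0365487 , -0.80122147],
       [-0.80048553, -0.03529371, -0.59831202]]), 't': array([ 0.05086713, -0.27141822,  1.44665554])}
top {'camera_matrix': array([[353.4140461 ,   0.        , 252.36382989],
       [  0.        , 353.4140461 , 190.12744427],
       [  0.        ,   0.        ,   1.        ]]), 'R': array([[ 0.02320311, -0.99938561, -0.02626809],
       [-0.98433544, -0.0182445 , -0.17535927],
       [ 0.17477228,  0.02992549, -0.98415401]]), 't': array([-0.00268533,  0.61053914,  0.79009285])}
{'camera_matrix': array([[294.70308345,   0.        , 256.66608219],
       [  0.        , 294.70308345, 192.5842336 ],
       [  0.        ,   0.        ,   1.        ]]), 'hand_eye': array([[ 1.09169258e-04, -2.59724607e-01,  9.65682720e-01,
        -1.65018036e-01],
       [ 8.03328905e-04, -9.65682392e-01, -2.59724610e-01,
         7.56012496e-02],
       [ 9.99999671e-01,  8.04114785e-04,  1.03221454e-04,
        -3.99579184e-04],
       [ 0.00000000e+00,  0.00000000e+00,  0.00000000e+00,
         1.00000000e+00]])}
```

View pics/scene0.png

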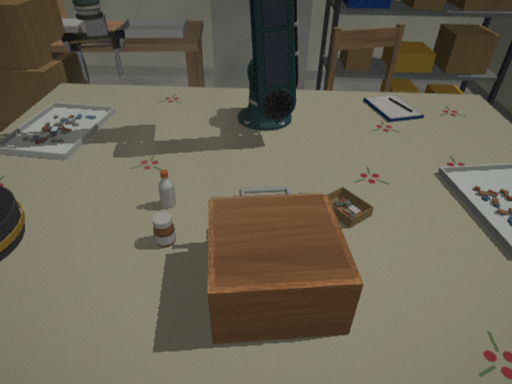

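View pics/top0.png

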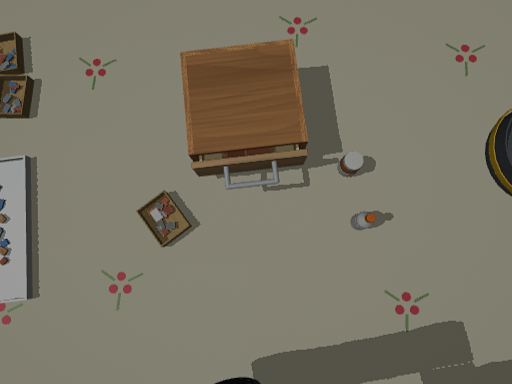

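The top view shows the cabinet top with corners at about (181,51), (293,41), (304,142) and (189,155). The drawer is slightly ajar, and its handle bar runs from (226,186) to (278,183). The tray is at (164,218), the jar at (351,162) and the bottle at (366,219). The scene view agrees.

```bash
cat > h.py <<'E'
from cell import bot
import cv2,numpy as np
from scipy.spatial.transform import Rotation as Ro
def cam(n,s=None):
    c=bot.get_calibration(n);K=c["camera_matrix"]
    if n!="wrist": return K,c["R"],c["t"]
    T=np.eye(4);T[:3,:3]=Ro.from_euler("xyz",s["eef_rot"],degrees=True).as_matrix();T[:3,3]=s["ee_pos"]
    I=np.linalg.inv(T@c["hand_eye"]);return K,I[:3,:3],I[:3,3]
def ray(C,p,z):
    K,R,t=C;o=-R.T@t;d=R.T@np.linalg.inv(K)@[p[0],p[1],1];return o+d*(z-o[2])/d[2]
def proj(C,X):
    K,R,t=C;p=K@(R@np.asarray(X)+t);return p[:2]/p[2]
E
python3 - <<'E'
from h import *
C=cam("top");im=cv2.imread("pics/top0.png")
for p in [(181,51),(293,41),(304,142),(189,155)]: print("top",ray(C,p,.15).round(4))
hsv=cv2.cvtColor(im,cv2.COLOR_BGR2HSV)
roi=im[150:200,215:290]; 
b=im.astype(int); m=((b[...,0]-b[...,2]>-8)).astype(np.uint8); z=np.zeros_like(m); z[155:200,215:290]=m[155:200,215:290]
n,l,st,ce=cv2.connectedComponentsWithStats(z); print(st,ce)
for p in [(226,187),(278,183),(252,185)]: print("bar",ray(C,p,.117).round(4))
for p,zz in [((164,218),.03),((353,158),.075),((371,217),.11)]: print(ray(C,p,zz).round(3))
S=cam("scene");
for p in [(208,199),(331,194),(361,286),(213,292)]: print("sc top",ray(S,p,.15).round(4))
for p in [(242,191),(288,190)]: print("sc bar",ray(S,p,.118).round(4))
# tool
s=bot.sense();print(Ro.from_euler("xyz",s["eef_rot"],degrees=True).as_matrix().round(3))
cv2.imwrite("pics/c1.png",cv2.resize(im[130:200,180:320],None,fx=5,fy=5,interpolation=2))
E
```

```text
top [0.9131 0.1777 0.15  ]
top [ 0.9398 -0.0774  0.15  ]
top [ 0.7008 -0.1017  0.15  ]
top [0.6679 0.1459 0.15  ]
[[     0      0    512    384 196131]
 [   224    161     55     28    477]] [[255.50981232 191.53074221]
 [251.46540881 178.85953878]]
bar [0.6052 0.0667 0.117 ]
bar [ 0.6163 -0.0482  0.117 ]
bar [0.6108 0.0092 0.117 ]
[0.542 0.225 0.03 ]
[ 0.688 -0.225  0.075]
[ 0.546 -0.251  0.11 ]
sc top [ 0.7051 -0.1082  0.15  ]
sc top [0.6714 0.1579 0.15  ]
sc top [0.9191 0.177  0.15  ]
sc top [ 0.9448 -0.0658  0.15  ]
sc bar [ 0.6307 -0.0405  0.118 ]
sc bar [0.6202 0.0676 0.118 ]
[[-0.     0.953  0.304]
 [ 0.002  0.304 -0.953]
 [-1.     0.    -0.002]]
```

View pics/c1.png

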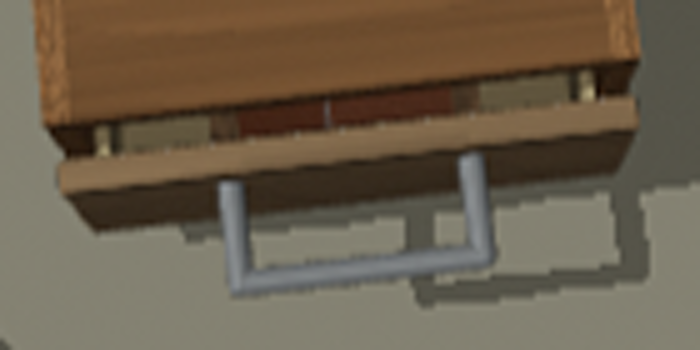

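```bash
cat >> h.py <<'E'
def plan(pos,yaw,n,lag=1.0):
    """tool-frame rows to reach pos with tool down, tool z at world yaw"""
    s=bot.sense();R=Ro.from_euler("xyz",s["eef_rot"],degrees=True);a=np.radians(yaw);c,q=np.cos(a),np.sin(a)
    G=Ro.from_matrix(np.array([[0,-q,c],[0,c,q],[-1,0,0]]))
    rv=(R.inv()*G).as_rotvec();d=(np.array(pos)-s["ee_pos"])/n
    print("from",s["ee_pos"].round(4),"F",s["contact_force"].round(1),"op",round(s["opening"],4),"t",s["t"],"rv",np.degrees(rv).round(2))
    for i in range(n):
        Ri=R*Ro.from_rotvec(rv*i/n);print(Ri.inv().apply(d).round(4),np.degrees(rv/n).round(2))
E
python3 -c "
from h import *
plan([.613,.011,.2],7.2,16)"
```

```text
from [ 0.167  -0.5235  0.2184] F [-0.5 -0.7  0.2] op 0.0941 t 0.1 rv [-79.51  -0.09  -0.09]
[ 0.0012  0.0367 -0.0234] [-4.97 -0.01 -0.01]
[ 0.0012  0.0386 -0.0201] [-4.97 -0.01 -0.01]
[ 0.0012  0.0402 -0.0167] [-4.97 -0.01 -0.01]
[ 0.0012  0.0415 -0.0131] [-4.97 -0.01 -0.01]
[ 0.0012  0.0425 -0.0095] [-4.97 -0.01 -0.01]
[ 0.0012  0.0431 -0.0058] [-4.97 -0.01 -0.01]
[ 0.0012  0.0435 -0.002 ] [-4.97 -0.01 -0.01]
[0.0012 0.0435 0.0018] [-4.97 -0.01 -0.01]
[0.0012 0.0432 0.0055] [-4.97 -0.01 -0.01]
[0.0012 0.0425 0.0092] [-4.97 -0.01 -0.01]
[0.0012 0.0416 0.0129] [-4.97 -0.01 -0.01]
[0.0012 0.0403 0.0164] [-4.97 -0.01 -0.01]
[0.0012 0.0387 0.0199] [-4.97 -0.01 -0.01]
[0.0012 0.0368 0.0231] [-4.97 -0.01 -0.01]
[0.0012 0.0347 0.0262] [-4.97 -0.01 -0.01]
[0.0012 0.0323 0.0292] [-4.97 -0.01 -0.01]
```

Request:
{"method": "move_arm", "body": {"rows": [0,0.037,-0.023,-5,0,0,0.04,0,0.039,-0.02,-5,0,0,0.04,0,0.04,-0.017,-5,0,0,0.04,0,0.041,-0.013,-5,0,0,0.04,0,0.042,-0.01,-5,0,0,0.04,0,0.043,-0.006,-5,0,0,0.04,0,0.043,-0.002,-5,0,0,0.04,0,0.043,0.002,-5,0,0,0.04,0,0.043,0.006,-5,0,0,0.04,0,0.042,0.009,-5,0,0,0.04]}}

```text
t: 1.1
ee_pos: [0.4442, -0.1769, 0.2126]
eef_rot: [142.0, 89.3, 121.0]
contact_force: [0.4, -0.6, 0.2]
opening: 0.04
```

```bash
python3 -c "
from h import *
plan([.613,.011,.2],7.2,9)"
```

```text
from [ 0.4442 -0.1769  0.2126] F [ 0.4 -0.6  0.2] op 0.04 t 1.1 rv [-28.19  -0.4   -0.52]
[0.0015 0.0262 0.01  ] [-3.13 -0.04 -0.06]
[0.0015 0.0256 0.0115] [-3.13 -0.04 -0.06]
[0.0015 0.025  0.0128] [-3.13 -0.04 -0.06]
[0.0015 0.0242 0.0142] [-3.13 -0.04 -0.06]
[0.0014 0.0234 0.0155] [-3.13 -0.04 -0.06]
[0.0014 0.0225 0.0167] [-3.13 -0.04 -0.06]
[0.0014 0.0216 0.0179] [-3.13 -0.04 -0.06]
[0.0014 0.0206 0.0191] [-3.13 -0.04 -0.06]
[0.0014 0.0195 0.0202] [-3.13 -0.04 -0.06]
```

Request:
{"method": "move_arm", "body": {"rows": [0.001,0.027,0.01,-3.2,0,0,0.04,0.001,0.026,0.012,-3.2,0,0,0.04,0.001,0.025,0.013,-3.2,0,0,0.04,0.001,0.025,0.014,-3.2,0,0,0.04,0.001,0.024,0.016,-3.2,0,0,0.04,0.001,0.023,0.017,-3.2,0,0,0.04,0.001,0.022,0.018,-3.2,0,0,0.04,0.001,0.021,0.019,-3.2,0,0,0.04,0.001,0.02,0.02,-3.2,-0.4,-0.5,0.04,0,0,0,0,0,0,0.04]}}

```text
t: 2.1
ee_pos: [0.6162, 0.0335, 0.1964]
eef_rot: [143.2, 89.4, 152.8]
contact_force: [-0.1, 0.4, 0.6]
opening: 0.0397
```

```bash
python3 -c "
from h import *
plan([.613,.011,.11],7.2,5)
s=bot.sense();im=bot.snapshot('wrist');cv2.imwrite('pics/w1.png',im)
C=cam('wrist',s)
a=np.radians(7.2);u=np.array([-np.sin(a),np.cos(a),0])
for k in(-.06,0,.06): print(proj(C,np.array([.613,.011,.115])+k*u).round(1))
np.save('s1.npy',np.r_[s['ee_pos'],s['eef_rot']])
"
```

```text
from [0.6162 0.0335 0.1964] F [-0.1  0.4  0.6] op 0.0397 t 2.1 rv [ 2.42 -0.47 -0.34]
[ 0.0173 -0.0044 -0.0012] [ 0.48 -0.09 -0.07]
[ 0.0173 -0.0044 -0.0012] [ 0.48 -0.09 -0.07]
[ 0.0173 -0.0044 -0.0012] [ 0.48 -0.09 -0.07]
[ 0.0173 -0.0044 -0.0012] [ 0.48 -0.09 -0.07]
[ 0.0173 -0.0044 -0.0012] [ 0.48 -0.09 -0.07]
[247.1 286.3]
[249.5 226.9]
[252.1 160.1]
```

View pics/w1.png

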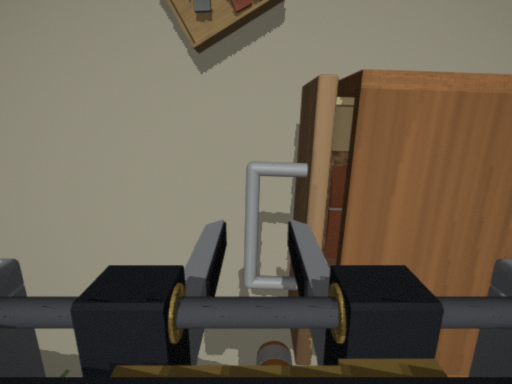

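The wrist view shows the bar from about (254,166) to (251,283), lying between the finger columns. The prediction is close.

```bash
python3 -c "
from h import *
v=np.load('s1.npy');C=cam('wrist',dict(ee_pos=v[:3],eef_rot=v[3:]))
A=ray(C,(254,168),.115);B=ray(C,(250.5,281),.115);print(A,B,np.linalg.norm(A-B),(A+B)/2,np.degrees(np.arctan2(-(A-B)[0],(A-B)[1])))
P=ray(C,(316,77),.136);Q=ray(C,(335,77),.136);print('front top left',P,Q)
L=ray(C,(347,75),.15);print(L)
# drawer-front top edge line direction & cabinet edge
D=ray(C,(310,210),.136);print('fr edge',D,np.degrees(np.arctan2(-(P-D)[0],(P-D)[1])))
"
```

```text
[0.60815571 0.06419612 0.115     ] [ 0.62272907 -0.04242991  0.115     ] 0.1076173418076389 [0.61544239 0.0108831  0.115     ] 7.782808083429627
front top left [0.64076325 0.14056246 0.136     ] [0.65417784 0.14283652 0.136     ]
[0.65874925 0.14323011 0.15      ]
fr edge [0.65790475 0.0418205  0.136     ] 9.848341390941503
```

Request:
{"method": "move_arm", "body": {"rows": [0,-0.01,-0.002,1.1,-0.2,-0.2,0.04,0,-0.012,-0.002,1.1,-0.2,-0.2,0.04,0.02,0,0,0,0,0,0.04,0.02,0,0,0,0,0,0.04,0.02,0,0,0,0,0,0.04,0.02,0,0,0,0,0,0.04,0.006,0,0,0,0,0,0.04,0,0,0,0,0,0,0.04,0,0,0,0,0,0,0.04,0,0,0,0,0,0,0.04]}}

```text
t: 3.15
ee_pos: [0.6119, -0.0086, 0.1129]
eef_rot: [-69.1, 89.4, -63.3]
contact_force: [0.2, 0.1, -0.1]
opening: 0.0401
```

```bash
python3 -c "
from h import *
plan([.6155,.011,.11],7.5,1)"
```

```text
from [ 0.6119 -0.0086  0.1129] F [ 0.2  0.1 -0.1] op 0.0401 t 3.15 rv [-1.77  0.21  0.57]
[0.0027 0.0192 0.0056] [-1.77  0.21  0.57]
```

Request:
{"method": "move_arm", "body": {"rows": [0.002,0.01,0.003,-1,0,0.3,0.04,0,0,0,0,0,0,0.04,0,0,0,0,0,0,0.04,0,0,0,0,0,0,0.0,0,0,0,0,0,0,0.0,0,0,0,0,0,0,0.0,0,0,0,0,0,0,0.0,0,0,0,0,0,0,0.0,0,0,0,0,0,0,0.0,0,0,0,0,0,0,0.0]}}

```text
t: 4.15
ee_pos: [0.6158, 0.0032, 0.1141]
eef_rot: [-29.7, 89.4, -22.8]
contact_force: [0.1, 0.3, 0.5]
opening: 0.0109
```

```bash
python3 -c "
from h import *
plan([.49,-.002,.112],7.5,1)"
```

```text
from [0.6158 0.0032 0.1141] F [0.1 0.3 0.5] op 0.0109 t 4.15 rv [-0.6   0.52  0.3 ]
[ 0.0009  0.01   -0.1255] [-0.6   0.52  0.3 ]
```

Request:
{"method": "move_arm", "body": {"rows": [0,0,-0.006,0,0,0,0,0,0,-0.01,0,0,0,0,0,0,-0.012,0,0,0,0,0,0,-0.012,0,0,0,0,0,0,-0.012,0,0,0,0,0,0,-0.012,0,0,0,0,0,0,-0.01,0,0,0,0,0,0,-0.006,0,0,0,0,0,0,-0.003,0,0,0,0,0,0,0,0,0,0,0]}}

```text
t: 5.15
ee_pos: [0.5313, -0.0083, 0.1141]
eef_rot: [-20.0, 88.6, -13.1]
contact_force: [2.2, -0.5, -1.0]
opening: 0.0108
```

```bash
python3 -c "
from h import *
plan([.49,-.002,.112],7.5,1)"
```

```text
from [ 0.5313 -0.0083  0.1141] F [ 2.2 -0.5 -1. ] op 0.0108 t 5.15 rv [-0.61  1.34  0.49]
[ 0.0011  0.0113 -0.0403] [-0.61  1.34  0.49]
```

Request:
{"method": "move_arm", "body": {"rows": [0,0,-0.005,0,0.3,0,0,0,0,-0.006,0,0.3,0,0,0,0,-0.006,0,0.3,0,0,0,0,-0.005,0,0,0,0,0,0,-0.004,0,0,0,0,0,0,-0.004,0,0,0,0,0,0,-0.004,0,0,0,0,0,0,-0.003,0,0,0,0,0,0,-0.003,0,0,0,0,0,0,-0.003,0,0,0,0]}}

```text
t: 6.15
ee_pos: [0.487, -0.0143, 0.1141]
eef_rot: [-46.5, 89.2, -39.6]
contact_force: [3.3, -0.5, -0.0]
opening: 0.0114
```

Request:
{"method": "move_arm", "body": {"rows": [0,0,-0.003,0,0,0,0,0,0,-0.003,0,0,0,0,0,0,-0.003,0,0,0,0,0,0,-0.003,0,0,0,0,0,0,-0.003,0,0,0,0,0,0,-0.003,0,0,0,0,0,0,-0.003,0,0,0,0,0,0,-0.003,0,0,0,0,0,0,-0.003,0,0,0,0,0,0,-0.003,0,0,0,0]}}

```text
t: 7.15
ee_pos: [0.4787, -0.0155, 0.114]
eef_rot: [-8.3, 86.0, -1.4]
contact_force: [13.1, 1.0, -6.7]
opening: 0.0114
```

Request:
{"method": "move_arm", "body": {"rows": [0,0,0,0,0,0,0,0,0,0,0,0,0,0.04,0,0,0,0,0,0,0.04,0,0,0,0,0,0,0.04,0,0,0,0,0,0,0.04,0,0,0,0,0,0,0.04,0,0,0,0,0,0,0.04,0,0,0,0,0,0,0.04,0,0,0,0,0,0,0.04,0,0,0,0,0,0,0.04]}}

```text
t: 8.15
ee_pos: [0.4745, -0.0146, 0.1123]
eef_rot: [-6.5, 86.6, 0.4]
contact_force: [0.6, -0.2, 0.2]
opening: 0.0402
```

```bash
python3 -c "
from h import *
plan([.4787,-.0155,.23],7.5,1)"
```

```text
from [ 0.4745 -0.0146  0.1123] F [ 0.6 -0.2  0.2] op 0.0402 t 8.15 rv [-0.61  3.41  0.41]
[-0.1172 -0.0022  0.0111] [-0.61  3.41  0.41]
```

Request:
{"method": "move_arm", "body": {"rows": [-0.01,0,0.001,0,0,0,0.04,-0.02,0,0.001,0,0,0,0.04,-0.02,0,0,0,0.5,0,0.04,-0.02,0,0,-0.3,1,0.2,0.04,-0.02,0,0,-0.3,1,0.2,0,-0.01,0,0,0,0.5,0,0,0,0,0,0,0,0,0,0,0,0,0,0,0,0,0,0,0,0,0,0,0,0,0,0,0,0,0,0]}}

```text
t: 9.15
ee_pos: [0.4714, -0.0142, 0.2199]
eef_rot: [-2.3, 89.6, 5.2]
contact_force: [0.3, 0.6, 0.0]
opening: 0.0003
```

```bash
python3 -c "
from h import *
plan([.59,0.01,.23],7.5,1)
s=bot.sense();im=bot.snapshot('wrist');cv2.imwrite('pics/w2.png',im)
t=bot.snapshot('top');cv2.imwrite('pics/t2.png',t);cv2.imwrite('pics/t2c.png',cv2.resize(t[100:260,150:330],None,fx=4,fy=3.75,interpolation=2)[:600])
np.save('s2.npy',np.r_[s['ee_pos'],s['eef_rot']])
"
```

```text
from [ 0.4714 -0.0142  0.2199] F [0.3 0.6 0. ] op 0.0003 t 9.15 rv [0.02 0.42 0.02]
[-0.0092  0.0085  0.1208] [0.02 0.42 0.02]
```

View pics/w2.png

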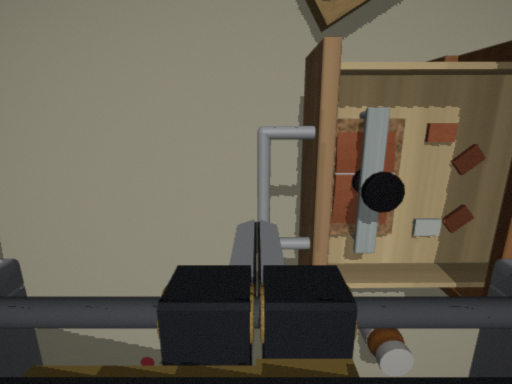

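View pics/t2c.png

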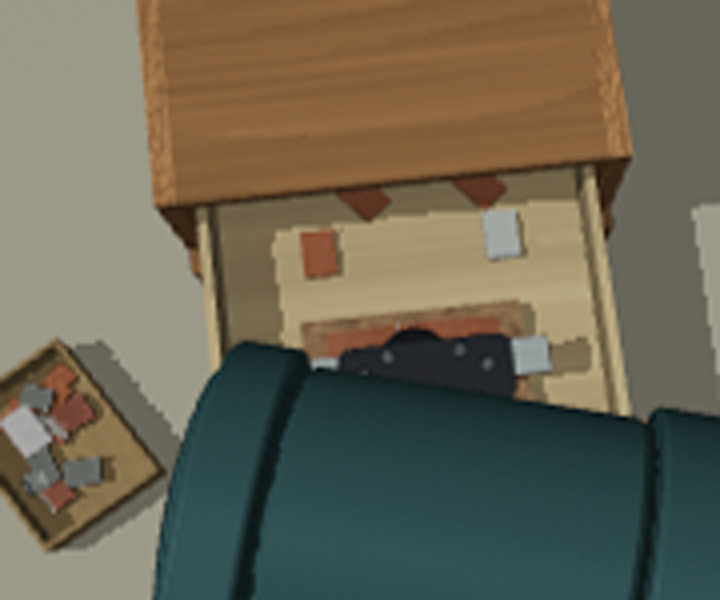

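The wrist view shows the drawer open, with the bar from (264,132) to (263,243) and the knob top at (383,192). The top crop shows the drawer well out. Next I measure the bar and the knob and compare them.

```bash
python3 -c "
from h import *
v=np.load('s2.npy');C=cam('wrist',dict(ee_pos=v[:3],eef_rot=v[3:]));im=cv2.imread('pics/w2.png')
A=ray(C,(264,133),.115);B=ray(C,(263.5,243),.115);print('bar',A,B,np.linalg.norm(A-B),(A+B)/2)
m=(im.max(2)<45).astype(np.uint8);m[:150]=0;m[225:]=0;m[:,:350]=0
n,l,st,ce=cv2.connectedComponentsWithStats(m);print(st,ce)
c=max(cv2.findContours(m,0,1)[0],key=cv2.contourArea)
k=ray(C,(383,192.5),.1275);e=ray(C,(404,192),.1275);f=ray(C,(362,192),.1275);print('knob',k,'diam',np.linalg.norm(e-f))
a=np.radians(7.5);d=k-(A+B)/2;print('dist along',d[0]*np.cos(a)+d[1]*np.sin(a),'lat',-d[0]*np.sin(a)+d[1]*np.cos(a))
# cabinet front top edge from top cam
T=cam('top')
P=ray(T,(150+160/4,100+207/3.75),.15);Q=ray(T,(150+630/4,100+157/3.75),.15);print('front',P,Q,(P+Q)/2,np.linalg.norm(P-Q),np.degrees(np.arctan2(-(P-Q)[0],(P-Q)[1])))
M=(P+Q)/2
for nm,X in(('bar',(A+B)/2),('knob',k)): d=M-X;print(nm,'front dist',d[0]*np.cos(a)+d[1]*np.sin(a),-d[0]*np.sin(a)+d[1]*np.cos(a))
"
```

```text
bar [0.47107096 0.04501769 0.115     ] [ 0.48541763 -0.0615106   0.115     ] 0.10749001971597542 [ 0.47824429 -0.00824646  0.115     ]
[[     0      0    512    384 194722]
 [   498    163     14     62    432]
 [   352    170      9     22    121]
 [   361    172     43     40   1333]] [[254.01232013 191.48108072]
 [506.65277778 202.45138889]
 [356.07438017 180.66942149]
 [382.29407352 191.69767442]]
knob [0.58504188 0.00736782 0.1275    ] diam 0.038267603529294696
dist along 0.10792199650026085 lat 0.001540811713055347
front [0.66751958 0.14366747 0.15      ] [ 0.70123561 -0.10926356  0.15      ] [0.68437759 0.01720195 0.15      ] 0.2551683341384468 7.59283851947635
bar front dist 0.2076914878384942 -0.0016750991727045236
knob front dist 0.09976949133823333 -0.0032159108857598723
```

Request:
{"method": "move_arm", "body": {"rows": [0,0.001,0.015,0,0,0,0,0,0.001,0.02,0,0.2,0,0,0,0.001,0.02,0,0,0,0,0.005,0.001,0.02,0,0,0,0,0.01,0.001,0.015,0,0.2,0,0,0.01,0.001,0.01,0,0,0,0,0.005,0,0.005,0,0,0,0,0,0,0,0,0,0,0,0,0,0,0,0,0,0,0,0,0,0,0,0,0]}}

```text
t: 10.25
ee_pos: [0.5751, 0.006, 0.1847]
eef_rot: [172.4, 89.5, 179.8]
contact_force: [-0.1, -0.4, -0.0]
opening: 0.0006
```

```bash
python3 -c "
from h import *
plan([.586,0.008,.15],7.5,1)"
```

```text
from [0.5751 0.006  0.1847] F [-0.1 -0.4 -0. ] op 0.0006 t 10.25 rv [-0.04 -0.46 -0.06]
[0.0346 0.0006 0.0114] [-0.04 -0.46 -0.06]
```

Request:
{"method": "move_arm", "body": {"rows": [0.004,0,0.005,0,-0.2,0,0,0.006,0,0.005,0,-0.2,0,0,0.008,0,0.001,0,0,0,0,0.007,0,0,0,0,0,0,0.004,0,0,0,0,0,0,0,0,0,0,0,0,0,0,0,0,0,0,0,0,0,0,0,0,0,0,0,0,0,0,0,0,0,0,0,0,0,0,0,0,0]}}

```text
t: 11.25
ee_pos: [0.5865, 0.0072, 0.1549]
eef_rot: [10.8, 89.9, 18.2]
contact_force: [0.2, 0.0, 0.1]
opening: 0.0004
```

```bash
python3 -c "
from h import *
plan([.586,0.008,.1415],7.5,1)
s=bot.sense();im=bot.snapshot('wrist');C=cam('wrist',s)
print('tip',proj(C,s['ee_pos']+[0,0,-.014]),'knob',proj(C,[.586,.008,.1275]))
cv2.imwrite('pics/w3.png',im)"
```

```text
from [0.5865 0.0072 0.1549] F [0.2 0.  0.1] op 0.0004 t 11.25 rv [-0.07  0.13 -0.02]
[ 0.0134  0.0008 -0.0004] [-0.07  0.13 -0.02]
tip [256.58034288 233.68046023] knob [256.00624562 224.99603544]
```

View pics/w3.png

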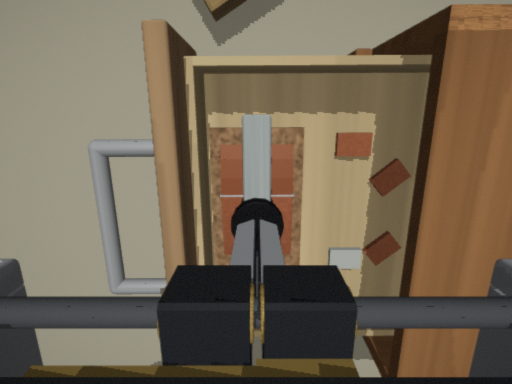

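The fingertips, at column 256, are centred over the knob at (256,222). I'll go down to just about contact.

Request:
{"method": "move_arm", "body": {"rows": [0.002,0,0,0,0,0,0,0.003,0,0,0,0,0,0,0.003,0,0,0,0,0,0,0.002,0,0,0,0,0,0,0.001,0,0,0,0,0,0,0,0,0,0,0,0,0,0,0,0,0,0,0,0,0,0,0,0,0,0,0,0,0,0,0,0,0,0,0,0,0,0,0,0,0]}}

```text
t: 12.3
ee_pos: [0.5867, 0.0072, 0.1432]
eef_rot: [5.2, 89.8, 12.7]
contact_force: [0.2, -0.3, 0.4]
opening: 0.0006
```

Request:
{"method": "move_arm", "body": {"rows": [0.001,0,0,0,0,0,0,0.001,0,0,0,0,0,0,0.001,0,0,0,0,0,0,0.001,0,0,0,0,0,0,0.001,0,0,0,0,0,0,0.001,0,0,0,0,0,0,0.001,0,0,0,0,0,0,0.001,0,0,0,0,0,0,0.001,0,0,0,0,0,0,0.001,0,0,0,0,0,0]}}

```text
t: 13.3
ee_pos: [0.5869, 0.0072, 0.1363]
eef_rot: [-4.7, 89.7, 2.8]
contact_force: [-2.2, -0.1, 5.1]
opening: 0.0005
```

Request:
{"method": "move_arm", "body": {"rows": [0.001,0,-0.0005,0,0,0,0,0.001,0,-0.0005,0,0,0,0,0.001,0,-0.0005,0,0,0,0,0.001,0,-0.0005,0,0,0,0,0.001,0,-0.0003,0,0,0,0,0.001,0,-0.0003,0,0,0,0,0.0005,0,-0.0003,0,0,0,0,0.0005,0,-0.0003,0,0,0,0,0.0005,0,-0.0003,0,0,0,0,0.0005,0,-0.0003,0,0,0,0]}}

```text
t: 14.3
ee_pos: [0.5867, 0.0072, 0.1334]
eef_rot: [-4.6, 89.0, 2.8]
contact_force: [-2.5, -0.0, 5.9]
opening: 0.0004
```

Request:
{"method": "move_arm", "body": {"rows": [0.001,0,-0.0005,0,0.3,0,0,0.001,0,-0.0005,0,0.3,0,0,0.001,0,-0.0005,0,0.3,0,0,0.001,0,-0.0005,0,0.3,0,0,0.001,0,-0.0003,0,0.2,0,0,0.001,0,-0.0003,0,0.1,0,0,0.001,0,-0.0003,0,0.1,0,0,0.001,0,-0.0003,0,0.1,0,0,0.001,0,-0.0003,0,0.1,0,0,0.001,0,-0.0003,0,0.1,0,0]}}

```text
t: 15.3
ee_pos: [0.587, 0.0073, 0.1313]
eef_rot: [-118.3, 89.8, -110.8]
contact_force: [-1.8, 0.5, 6.5]
opening: 0.0003
```

Request:
{"method": "move_arm", "body": {"rows": [0.0008,0,-0.001,0,0.1,0,0,0.0008,0,-0.001,0,0.1,0,0,0.0008,0,-0.001,0,0.1,0,0,0.0008,0,-0.001,0,0.1,0,0,0.0008,0,-0.0005,0,0.1,0,0,0.0008,0,-0.0005,0,0.1,0,0,0.0008,0,-0.0005,0,0.1,0,0,0.0008,0,-0.0005,0,0.1,0,0,0.0008,0,-0.0005,0,0.1,0,0,0.0008,0,-0.0005,0,0.1,0,0]}}

```text
t: 16.3
ee_pos: [0.5869, 0.0073, 0.1327]
eef_rot: [-52.8, 89.7, -45.3]
contact_force: [-1.7, 1.2, 5.9]
opening: 0.0004
```

```bash
python3 -c "
from h import *
plan([.586,0.008,.1315],7.5,1)
im=bot.snapshot('scene');C=cam('scene');print(proj(C,[.586,.008,.107]))
s=bot.sense();w=bot.snapshot('wrist');W=cam('wrist',s)
for i in range(3): s=bot.sense();print(s['ee_pos'],s['contact_force'],s['t']);bot.snapshot('top')
u,v=proj(C,[.586,.008,.107]).astype(int)
a=cv2.resize(im[v-30:v+30,u-40:u+40],(800,600),interpolation=2);b=w
o=np.zeros((600,800,3),np.uint8);o[:300,:400]=cv2.resize(a,(400,300));o[:300,400:]=cv2.resize(im[v-10:v+14,u-16:u+16],(400,300),interpolation=0);o[300:,:400]=cv2.resize(w,(400,300));o[300:,400:]=cv2.resize(w[160:280,170:330],(400,300),interpolation=2)
cv2.imwrite('pics/s4.png',o);cv2.imwrite('pics/w4.png',w);np.save('s4.npy',np.r_[s['ee_pos'],s['eef_rot']])"
```

```text
from [0.5869 0.0073 0.1327] F [-1.7  1.2  5.9] op 0.0004 t 16.3 rv [0.02 0.2  0.26]
[ 0.0011  0.0008 -0.0008] [0.02 0.2  0.26]
[262.957761   184.27662201]
[0.58687188 0.00727544 0.13264356] [-0.48544579 -0.13154643  6.62912058] 16.4
[0.58690103 0.00725137 0.13266466] [-2.1035045   0.67288742  6.74195823] 16.45
[0.58691139 0.00725883 0.13264885] [-1.19332732  1.11263648  5.91876228] 16.5
```

View pics/s4.png

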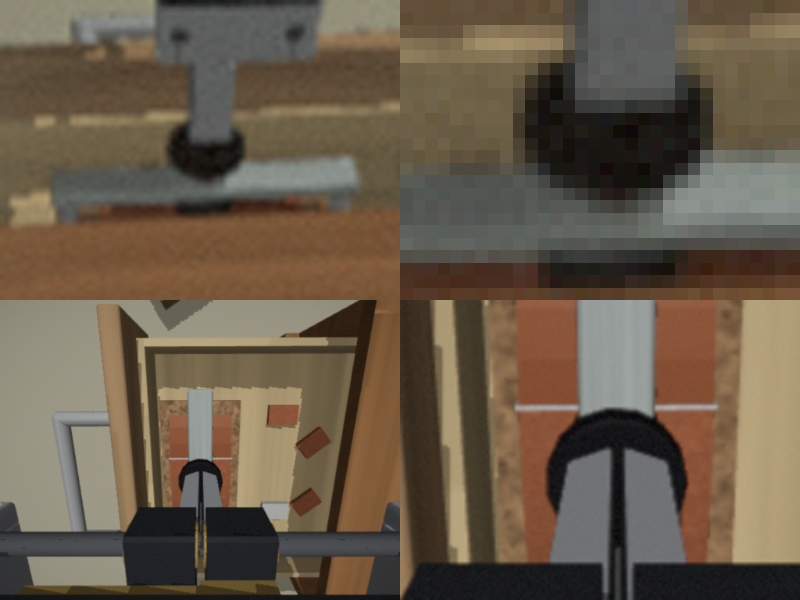

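The scene crop shows the knob low, just above the bridge, with a hint of red at its underside and no green. Both height and force put the travel at about 8.7 mm, so it needs about 1.2 mm more.

Request:
{"method": "move_arm", "body": {"rows": [0.0011,0,-0.001,0,0.1,0,0,0.0011,0,-0.001,0,0.1,0,0,0.0011,0,-0.001,0,0.1,0,0,0.0011,0,-0.001,0,0.1,0,0,0.0011,0,-0.001,0,0.1,0,0,0.0011,0,-0.001,0,0.1,0,0,0.0011,0,-0.001,0,0.1,0,0,0.0011,0,-0.001,0,0.1,0,0,0.0011,0,-0.001,0,0.1,0,0,0.0011,0,-0.001,0,0.1,0,0]}}

```text
t: 17.55
ee_pos: [0.5867, 0.0072, 0.1321]
eef_rot: [-21.6, 89.0, -14.1]
contact_force: [-0.4, 0.2, 6.6]
opening: 0.0004
```

```bash
python3 -c "
from h import *
L=[]
for i in range(6):
  s=bot.sense();L.append(np.r_[s['ee_pos'],s['contact_force'],s['t']]);w=bot.snapshot('wrist')
print(np.array(L).round(4));print(np.mean(L,0).round(4))
C=cam('wrist',s);cv2.imwrite('pics/w5.png',w)
# bar: grey low-saturation columns at rows near the middle of the bar
h=cv2.cvtColor(w,cv2.COLOR_BGR2HSV)
a=np.radians(7.5);f=np.array([np.cos(a),np.sin(a)])
for v in(180,200,220,240):
  r=w[v,40:170].astype(int);k=np.where((r.max(1)-r.min(1)<14)&(r.mean(1)>90))[0]+40
  if len(k): X=ray(C,(k.mean(),v),.115);print(v,k.min(),k.max(),X.round(4),'along',X[:2]@f)
print('before', np.array([.4782,-.0082])@f,'knob',np.array([.585,.0074])@f)
"
```

```text
[[ 5.8670e-01  7.2000e-03  1.3210e-01 -4.2060e-01  1.9740e-01  6.5558e+00
   1.7550e+01]
 [ 5.8670e-01  7.3000e-03  1.3210e-01 -8.2400e-02  5.1540e-01  7.2857e+00
   1.7600e+01]
 [ 5.8670e-01  7.3000e-03  1.3210e-01 -6.0900e-01 -8.2500e-02  6.2664e+00
   1.7650e+01]
 [ 5.8670e-01  7.2000e-03  1.3210e-01 -1.2457e+00 -3.3580e-01  5.7829e+00
   1.7700e+01]
 [ 5.8670e-01  7.3000e-03  1.3210e-01 -9.9360e-01  1.4702e+00  5.8311e+00
   1.7750e+01]
 [ 5.8670e-01  7.3000e-03  1.3210e-01 -1.0801e+00  6.5230e-01  5.9835e+00
   1.7800e+01]]
[ 5.8670e-01  7.3000e-03  1.3210e-01 -7.3860e-01  4.0280e-01  6.2842e+00
  1.7675e+01]
180 69 87 [0.4715 0.0278 0.115 ] along 0.47108384731017944
200 73 90 [0.4733 0.0149 0.115 ] along 0.471225124196478
220 77 93 [0.4753 0.0014 0.115 ] along 0.4713718500338686
240 80 96 [ 0.4769 -0.0126  0.115 ] along 0.47119660919194384
before 0.4730386179327517 knob 0.5809611377261075
```

Request:
{"method": "move_arm", "body": {"rows": [0.0013,0,-0.0007,0,0.2,0,0,0.0013,0,-0.0007,0,0.2,0,0,0.0013,0,-0.0007,0,0.2,0,0,0.0013,0,-0.0007,0,0.2,0,0,0.0012,0,-0.0007,0,0.1,0,0,0.0011,0,-0.0007,0,0.1,0,0,0.0011,0,-0.0007,0,0.1,0,0,0.0011,0,-0.0007,0,0.1,0,0,0.0011,0,-0.0007,0,0.1,0,0,0.0011,0,-0.0007,0,0.1,0,0]}}

```text
t: 18.85
ee_pos: [0.5867, 0.0073, 0.1308]
eef_rot: [-29.5, 89.1, -21.9]
contact_force: [-1.7, 0.6, 7.1]
opening: 0.0003
```

```bash
python3 -c "
from h import *
L=[]
for i in range(12):
  s=bot.sense();L.append(np.r_[s['ee_pos'],s['contact_force'],s['t']]);bot.snapshot('scene')
print(np.array(L)[[0,-1]].round(4));print(np.mean(L,0).round(4),s['eef_rot'])
"
```

```text
[[ 5.8670e-01  7.3000e-03  1.3080e-01 -1.6866e+00  5.7040e-01  7.0503e+00
   1.8850e+01]
 [ 5.8670e-01  7.3000e-03  1.3080e-01 -8.7280e-01 -6.5640e-01  7.2153e+00
   1.9400e+01]]
[ 5.8670e-01  7.3000e-03  1.3080e-01 -1.4511e+00  4.2640e-01  6.8530e+00
  1.9125e+01] [-29.49227281  89.06290551 -21.9006656 ]
```

```bash
python3 -c "
from h import *
w=bot.snapshot('wrist');s=bot.sense();C=cam('wrist',s)
r=w[210,40:170].astype(int);k=np.where((r.max(1)-r.min(1)<14)&(r.mean(1)>90))[0]+40
a=np.radians(7.5);X=ray(C,(k.mean(),210),.115);print(X[:2]@[np.cos(a),np.sin(a)],s['ee_pos'],s['contact_force'])
t=bot.snapshot('top').astype(int);t0=cv2.imread('pics/top0.png').astype(int)
for n,(x,y,q,r) in dict(tray=(135,190,195,248),jar=(338,148,366,178),bottle=(350,208,380,232)).items(): print(n,np.abs(t-t0)[y:r,x:q].mean().round(1))
print(bot.sign_off())
"
```

```text
0.471929974015839 [0.58673498 0.00730429 0.13082381] [-1.34426409  0.12836698  7.12421875]
tray 25.8
jar 21.4
bottle 21.8
the job is handed in; nothing more can be done
None
```

I pulled the drawer out by its handle to the stop and pressed the knob about halfway with the closed fingertips. The job was handed in with the arm holding it there, at about 20 s of the 42 s allowed.

- **Drawer:** At the end of the pull the force rose to about 13 N and the motion stalled, which I took as the stop. The handle, seen from the wrist camera, had not moved inward while I pressed: 0.472 m along the cabinet axis, against 0.473 m after the pull. The travel figures disagree: adding my first reading of how far ajar the drawer was (about 25 mm) to the 139 mm moved gives about 163 mm, more than the 150 mm stop. I put this down to camera error and relied on the force.
- **Knob:** Tool height puts the travel at about 10.7 mm, and the average force of 6.9 N puts it at about 9.6 mm. The pose stayed steady over 0.6 s of holding. I could not clearly see the stem: an earlier crop, at about 8.8 mm, showed only a hint of red and no green.
- **Side force:** The tip also pushed the drawer slightly towards closed, about 1.4 N, which is below its 2.5 N friction.
- **Tray, jar and bottle:** My last check of these was inconclusive. The top picture differed from the first one in all three areas (mean difference 21 to 26 grey levels), most likely because the arm or its shadow was in the way, but I did not look to confirm. The arm's path kept clear of them and I felt no unexpected contact.

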